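Dry-lay the parts of a control box on its mounting plate

TASK

Lay the loose parts out on the grey mounting plate, where the yellow-striped edge is the front: the red relay midway between the orange and the green terminal block, the white power supply straight behind the orange block with a 40 mm gap for wiring, the blue capacitor standing straight in front of the green block with a 40 mm gap, and the black finned heat sink centred on top of the power supply, fins up. Put the relay, supply and heat sink square on, with their long sides parallel to the yellow edge. Leave the black capacitor and the solder spool where they are.

Things in the scene. Friction and masses are not known exactly. Their poses are not given: they have to be found in the camera images.
- plate: Grey plate fixed to the bench, 270 x 280 x 6 mm (x, y, z), 14 mm yellow stripe along its front (-x) edge, the one nearer the robot. Origin: centre of its underside, on the bench. x points from the yellow edge to the rear, y along that edge, z up. The two terminal blocks are bolted on it 170 mm apart along y, the plate's centre midway between them; which is on which side varies.
- orange_block: Orange terminal block with steel screw heads, bolted to the plate: 34 mm (x, front to back) x 44 mm (y) x 38 mm high. Origin: centre of its underside, on the plate's top. Axes parallel to the plate's. The power supply belongs straight behind it (+x): faces 40 mm apart, so centre 82 mm behind this block's centre.
- green_block: Green terminal block, same size, origin and axes as the orange one. The blue capacitor belongs straight in front of it (-x): 40 mm gap, so centre 74.5 mm in front of this block's centre.
- relay: Loose relay, red housing on a black foot, small white mark on top: 32 mm (x) x 50 mm (y, long) x 45 mm high; the red housing above the 12 mm foot is 30 x 46 mm. Origin: centre of its underside; z up. Stands upright on the bench at the start; about 90 g.
- supply: Loose power supply module, white box with a blue rectangle and six brass terminals on its flat top: 50 mm (x) x 80 mm (y, long) x 32 mm high. Origin: centre of its underside; z up. About 0.2 to 0.4 kg.
- heatsink: Loose black heat sink: 40 mm (x) x 64 mm (y, long) x 28 mm high, flat base below, six upright fins running along y. Origin: centre of its underside; z up. About 0.08 to 0.17 kg. Its underside ends on the supply's top, 32 mm above the supply's underside.
- blue_cap: Loose capacitor, upright blue cylinder with an aluminium top, 35 mm in diameter, 50 mm high, about 60 g. Origin: centre of its underside; z up.
- black_cap: Spare capacitor, the same size and form but black. A bystander: leave it alone. Origin: centre of its underside.
- spool: Small silvery solder spool standing on its flange, 54 mm in diameter, 36 mm high. A bystander: leave it alone. Origin: centre of its underside.

How it is judged:
By the outcome, as a careful person would: the job done as asked, in the order asked, and still so for the second after the job is handed in, with the robot touching nothing.
It also fails if it takes over 112 s, if anything falls off the work surface, if the arm or the gripper's body presses on something with over 40 N, if the wrist force passes 120 N, or if a joint passes its speed limit or range.

ROBOT

A 6-joint arm with a two-finger parallel gripper is mounted at the origin on the work surface. World frame = base frame: x ahead of the robot, y to its left, z up, the work surface at z = 0. Lengths are in mm, angles in rad, forces in N, time in s.
With the tool pointing down it reaches from about 375 to 750 mm from the base axis. Payload 9 kg.
Tool frame: the origin (TCP) lies midway between the tips of the shut fingers; the grasp point (between the pads) lies 19 mm behind it; z points along the fingers, y is the line along which they close (so a half turn about z gives the same grasp; the last joint's range is limited). The gripper opens to 85 mm and grips with 20 to 120 N. Pads are 22 mm wide; open, the fingers measure 114 mm over their backs; the gripper's body (76 mm by 85 mm) begins 54 mm behind the grasp point. The pads swing forward as they close: fully open they stand 13 mm farther back than shut.
Start: joints at [-1.448, 0.104, 0.097, 1.564, 0, 1.353], TCP at [200.555, -565.521, 231.331] pointing down, gripper open.
Joint ranges: [-2.99, 2.99], [-0.84, 1.86], [-1.1, 1.16], [-1.84, 2.11], [-1.51, 1.56], [-3.14, 3.14]. Speed limits (rad/s): [2.22, 2.22, 2.57, 3.14, 3.14, 3.14].

INTERFACE

Orientations are given as a 3x3 rotation matrix whose columns are the frame's x, y, z axes.
In Python, from cell import read_state, get_image, job_done gives the robot as it stands.
- The arm moves only by the shell command python3 -m creep 'ROWS' [OPENING] [FORCE]. ROWS is JSON, one flat list of numbers, 4 for each row, row after row: the shift along the world's x, y, z in m, then the turn about the world's z in rad. In form: [tx, ty, tz, turn, tx, ty, tz, turn, ...]. A call has 1 to 8 rows; each row is the pose to reach, as a shift and turn from the pose commanded when the call began; what a row does not reach only later rows make up. A row lasts 1/10 s, in which the tool goes at most 50 mm and 8.59 degrees, less where a joint would pass 70% of its speed; a pose out of reach is approached as far as the arm can. A call with a gripper value outside its range is refused whole. OPENING is the finger opening in m, from 0 to 0.0854, set as the call begins (- or left out, the last holds). The fingers move at their own pace and stop on an object; FORCE is the grip in N (left out, the last holds). Time passes only in rows, so rows that repeat a pose let the fingers close. It gives the time, the measured TCP pose, the force, the opening and the grip force at its end, in the units of the state.
- read_state(): the state, without advancing time (a new reading comes with each control period).
- get_image(name): name is "side" or "top" or "wrist"; returns a dict with "frame" (480x640x3 uint8, red, green, blue), "depth" (480x640 float32, mm along the optical axis (not along the pixel's ray), 0 where there is no reading), "camera_matrix" (3x3 intrinsics, pixels), "eye" and "attitude" of the camera in the world. Camera axes: x right, y down, z forward; pixel columns grow to the right and rows downward; lengths in mm; the calibration is good to about 2 mm. A picture is of the moment at which its call begins.
- job_done(): hands the job in; it is judged then, once.
The state is a dict: "time_s": time; "joint_pos": joint angles; "qvel": joint speeds; "joint_efforts": joint torques, N m; "eef_pos": TCP position; "tool_rot": TCP orientation; "force": force on the tool from outside, world axes, zero at the start; "ft_torque": the same for the moment, N m; "grip_width": finger opening in mm; "gripper_force": force on a finger pad.
Only numpy, scipy, OpenCV 4.12 (cv2) and the standard library are available. Lean on these libraries where they do the work, as an engineer would, in place of code of your own. Each camera call takes 0.05 s, during which the arm holds its last target. There are 200 camera calls.

## Working session

There is one attempt and no reset: what is moved stays moved. The work goes in short steps, Python scripts to look and compute and a shell command to move; the robot and the scene stay as the last step left them, time stands still between calls to the robot, and variables do not carry over. Pictures are saved under pics/ and viewed, at most 17 in all, crops included, and the job is handed in when it is done.

```bash
mkdir -p pics; ls
python3 - <<'E'
from cell import *
import cv2,numpy as np
for n in("top","side"):
    im=get_image(n); cv2.imwrite(f"pics/{n}0.png",im["frame"][...,::-1]); np.savez(f"{n}0.npz",**im)
    print(n,im["camera_matrix"],im["eye"],im["attitude"])
print(read_state())
E
```

```text
pics
top [[449.58347229   0.         318.91995767]
 [  0.         449.58347229 230.44718227]
 [  0.           0.           1.        ]] [361.01494225  -3.65308801 962.05649039] [[ 0.02476833 -0.9856138   0.16718845]
 [-0.99956399 -0.02710527 -0.01171011]
 [ 0.01607333 -0.16682551 -0.98585541]]
side [[614.27672484   0.         314.92770423]
 [  0.         614.27672484 248.15958193]
 [  0.           0.           1.        ]] [ 451.41998603 1258.52078482  745.8269586 ] [[-0.9985168  -0.02549997  0.04810353]
 [-0.05441795  0.49500848 -0.86718238]
 [-0.00169853 -0.86851388 -0.49566194]]
{'time_s': 0.1, 'joint_pos': array([-1.44767769e+00,  1.04649471e-01,  9.65561479e-02,  1.56389501e+00,
        1.86377275e-05,  1.35309115e+00]), 'qvel': array([ 0.00025275, -0.00151379,  0.00191714,  0.00099336,  0.00024   ,
       -0.00122756]), 'joint_efforts': array([ 7.65017088e-03, -5.58204818e+01,  5.04721463e+01,  1.31417869e-02,
       -1.40990091e-04,  2.73953515e-05]), 'eef_pos': array([ 200.53296084, -565.18682012,  230.59930827]), 'tool_rot': array([[ 9.42479634e-01,  3.34263553e-01, -1.27890652e-04],
       [ 3.34263464e-01, -9.42478929e-01,  1.18526893e-03],
       [ 2.75657961e-04, -1.15984100e-03, -9.99999289e-01]]), 'force': array([ 0.49005005,  0.04814341, -0.23366808]), 'ft_torque': array([-0.01745515,  0.01627385,  0.01629289]), 'gripper_force': 0.0, 'grip_width': 84.6549628043983}
```

View pics/top0.png

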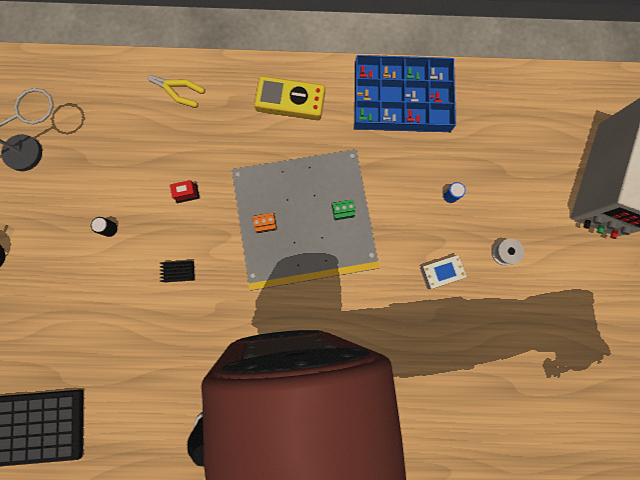

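View pics/side0.png

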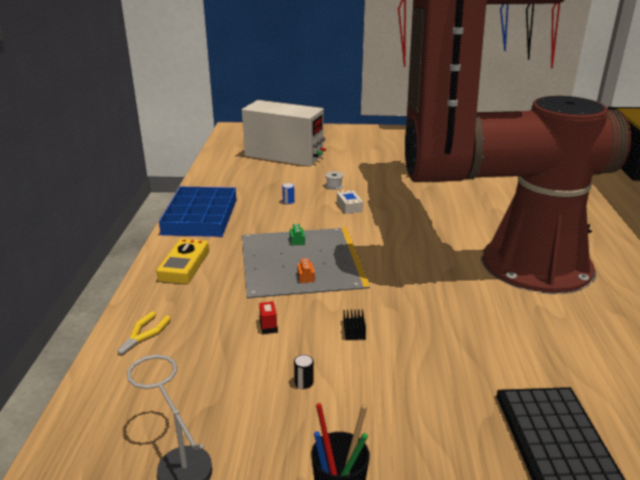

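The top view shows the plate at the centre (corners about (232,170), (356,150), (379,266), (249,289)). On it are the orange block (264,222) and the green block (344,209). The loose parts are the relay (184,190), heat sink (177,271), supply (443,271) and blue cap (455,192). The bystanders are the black cap (103,226) and the spool (508,251). The side view agrees.

```bash
cat > h.py <<'E'
import numpy as np,cv2
from cell import *
def world(im):
    K=im["camera_matrix"];v,u=np.mgrid[:480,:640];d=im["depth"].astype(float)
    p=np.stack([(u-K[0,2])/K[0,0]*d,(v-K[1,2])/K[1,1]*d,d],-1)
    return p@np.array(im["attitude"]).T+np.array(im["eye"])
def ray(im,uv,h):
    K=im["camera_matrix"];uv=np.asarray(uv,float).reshape(-1,2)
    r=np.c_[(uv[:,0]-K[0,2])/K[0,0],(uv[:,1]-K[1,2])/K[1,1],np.ones(len(uv))]@np.array(im["attitude"]).T
    e=np.array(im["eye"]);return (e+r*((h-e[2])/r[:,2])[:,None])[:,:2]
def rect(im,mask,h):
    m=mask.astype(np.uint8)
    n,l,s,c=cv2.connectedComponentsWithStats(m)
    if n<2: return None
    k=1+np.argmax(s[1:,4]);cs,_=cv2.findContours((l==k).astype(np.uint8),0,1)
    w=ray(im,max(cs,key=len).reshape(-1,2),h)
    (c,sz,a)=cv2.minAreaRect(w.astype(np.float32))
    if sz[0]>sz[1]: sz=sz[::-1];a-=90   # a: angle of short axis from world x
    a=(a+90)%180-90
    return np.round(c,1),np.round(sz,1),round(a,1),int(s[k,4])
E
python3 - <<'E'
from h import *
for n in("top","side"):
    im=dict(np.load(n+"0.npz"));P=world(im);z=P[...,2]
    hsv=cv2.cvtColor(im["frame"],cv2.COLOR_RGB2HSV);S=hsv[...,1]
    A=np.zeros((480,640),bool)
    if n=="top":
        boxes=dict(plate=(222,140,390,300,6,-20,20),orange=(245,205,285,240,44,38,60),green=(325,195,362,225,44,38,60),relay=(160,175,210,210,45,38,60),heatsink=(150,250,205,290,28,18,50),supply=(410,245,475,295,32,26,45),blue=(435,175,475,210,50,44,60),black=(85,210,125,245,50,44,60),spool=(485,230,530,270,36,30,50))
    else:
        boxes=dict(orange=(290,255,325,285,44,38,60),green=(285,220,310,248,44,38,60),relay=(250,295,285,338,45,40,60),heatsink=(335,300,375,345,28,22,50),supply=(330,185,370,215,32,26,45),blue=(275,178,300,208,50,44,60),black=(285,350,320,390,50,44,60),spool=(320,168,348,192,36,30,50))
    for k,(a,b,c,d,h,lo,hi) in boxes.items():
        M=A.copy();M[b:d,a:c]=True
        if k=="plate": M&=((S<60)|((hsv[...,0]>20)&(hsv[...,0]<32)&(S>170)))&(z<20)
        else: M&=(z>lo)&(z<hi)
        print(n,k,rect(im,M,h),np.round(np.median(P[M],0),0) if M.any() else 0)
E
```

```text
top plate (array([550.5,  18.3]), array([269.5, 278.9]), 11.2, 14248) [549.  19.   5.]
top orange (array([533.6, 101.8]), array([19.1, 44. ]), 11.3, 187) [534. 102.  43.]
top green (array([566.9, -64.3]), array([18.2, 43.7]), 11.3, 183) [567. -64.  43.]
top relay (array([597.2, 275.9]), array([31.1, 46.5]), 13.6, 321) [597. 276.  44.]
top heatsink (array([445.1, 281.7]), array([ 4. , 65.9]), 5.4, 60) [428. 281.  27.]
top supply (array([ 439.8, -276. ]), array([49.3, 80.4]), 19.5, 918) [ 440. -276.   31.]
top blue (array([ 610.9, -300.4]), array([32.5, 34. ]), 1.6, 213) [ 611. -301.   48.]
top black (array([514.7, 436.6]), array([34. , 34.4]), 5.9, 238) [515. 436.  49.]
top spool (array([ 485.7, -415.5]), array([50.4, 53.2]), 1.5, 514) [ 486. -416.   34.]
side orange (array([537.3, 105.2]), array([19.2, 52. ]), 10.9, 107) [537. 104.  44.]
side green (array([570., -60.]), array([18.2, 57.8]), 11.0, 80) [570. -62.  44.]
side relay (array([600.1, 279.1]), array([30.3, 53.8]), 14.5, 236) [600. 279.  45.]
side heatsink (array([411.9, 278.4]), array([ 4.1, 69.1]), 5.4, 44) [429. 281.  27.]
side supply (array([ 443.1, -273.5]), array([53. , 93.4]), 19.0, 274) [ 443. -272.   32.]
side blue (array([ 613.5, -296.3]), array([30.7, 41.4]), 4.9, 75) [ 614. -298.   49.]
side black (array([518.8, 438.9]), array([32.9, 39.4]), 3.4, 247) [519. 439.  50.]
side spool (array([ 488.9, -413.3]), array([50.5, 59.7]), 2.9, 132) [ 489. -412.   36.]
```

```bash
python3 -m creep '[0.3,0.4,0.05,1.475,0.3,0.4,0.05,1.475,0.3,0.4,0.05,1.475,0.3,0.4,0.05,1.475,0.3,0.4,0.05,1.475,0.3,0.4,0.05,1.475,0.3,0.4,0.05,1.475,0.3,0.4,0.05,1.475]' 0.0854 40
```

```text
time_s: 0.9
eef_pos: [440.1, -245.2, 271.2]
tool_rot: [[0.024, 1.0, 0.0], [1.0, -0.024, 0.0], [0.0, 0.0, -1.0]]
force: [-0.1, -0.0, -0.6]
grip_width: 85.5
gripper_force: 0.0
```

```bash
python3 -m creep '[0.12,0.4,0,0.268,0.12,0.4,0,0.268,0.12,0.4,0,0.268,0.12,0.4,0,0.268,0.12,0.4,0,0.268,0.12,0.4,0,0.268,0.12,0.4,0,0.268,0.12,0.4,0,0.268]'
python3 - <<'E'
from h import *
im=get_image("wrist");cv2.imwrite("pics/w1.png",im["frame"][...,::-1]);np.savez("w1.npz",**im);s=read_state();print(s["eef_pos"],im["eye"],np.round(im["attitude"],3),im["camera_matrix"][0])
E
```

```text
time_s: 1.7
eef_pos: [554.4, 138.2, 270.9]
tool_rot: [[-0.236, 0.972, -0.0], [0.972, 0.236, -0.0], [-0.0, -0.0, -1.0]]
force: [1.0, -0.4, 1.4]
grip_width: 85.5
gripper_force: 0.0
[554.98334332 144.3968975  269.89599867] [536.02656561 217.67390815 413.38094366] [[ 0.972  0.225  0.073]
 [ 0.236 -0.922 -0.307]
 [-0.001  0.316 -0.949]] [421.25856812   0.         318.53519104]
```

View pics/w1.png

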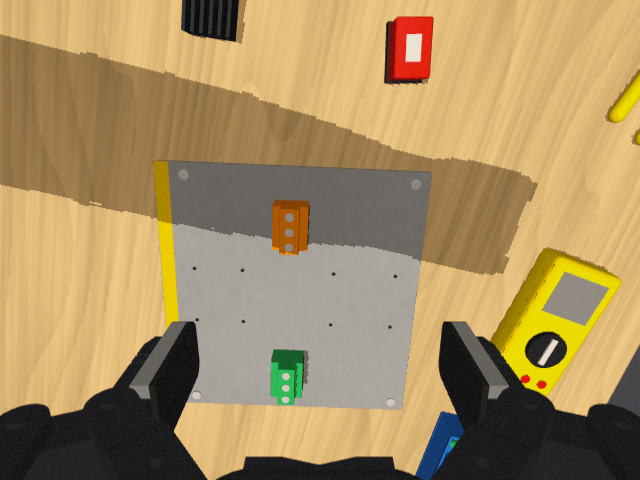

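The wrist view shows the whole plate, the orange block (290,228), the green block (287,377), the relay (410,48) and part of the heat sink (210,15). I'll measure from this image.

Run:
```python
from h import *
im=dict(np.load("w1.npz"));P=world(im);z=P[...,2]
hsv=cv2.cvtColor(im["frame"],cv2.COLOR_RGB2HSV);S=hsv[...,1]
for k,(a,b,c,d,h,lo,hi) in dict(plate=(140,150,440,415,6,-20,20),orange=(262,190,320,265,44,39,60),green=(262,340,320,410,44,39,60),relay=(375,5,445,90,45,39,60)).items():
    M=np.zeros((480,640),bool);M[b:d,a:c]=True
    if k=="plate": M&=((S<60)|((hsv[...,0]>20)&(hsv[...,0]<32)&(S>200)))&(z<20)
    else: M&=(z>lo)&(z<hi)
    print(k,rect(im,M,h),np.round(np.median(P[M],0),1))
```

```text
plate (array([552.6,  16.9]), array([268.6, 279.4]), 11.2, 54835) [555.2  40.4   5.9]
orange (array([535.9, 100.7]), array([18.1, 45.1]), 11.2, 927) [535.9 100.9  44. ]
green (array([568.8, -64.6]), array([17.8, 47.3]), 11.9, 661) [568.6 -64.2  44. ]
relay (array([598.7, 274.2]), array([30.5, 45.7]), 14.5, 2377) [598.7 275.   44.8]
```

```bash
python3 -m creep '[0.043,0.13,-0.1,-0.02,0.043,0.13,-0.1,-0.02,0.043,0.13,-0.1,-0.02,0.043,0.13,-0.1,-0.02,0.043,0.13,-0.1,-0.02,0.043,0.13,-0.1,-0.02]'
python3 - <<'E'
from h import *
s=read_state();print(s["eef_pos"],s["tool_rot"])
im=get_image("wrist");np.savez("w2.npz",**im);cv2.imwrite("pics/w2.png",im["frame"][...,::-1]);print(im["eye"])
P=world(im);M=(abs(P[...,2]-45)<5);M[330:]=0;print(rect(im,M,45))
E
```

```text
time_s: 2.35
eef_pos: [596.9, 265.8, 170.8]
tool_rot: [[-0.217, 0.976, -0.001], [0.976, 0.217, -0.0], [-0.0, -0.001, -1.0]]
force: [0.8, -0.9, -0.3]
grip_width: 85.4
gripper_force: 0.0
[596.91956075 265.84442804 170.79779063] [[-2.16755887e-01  9.76225331e-01 -9.94571147e-04]
 [ 9.76225812e-01  2.16755535e-01 -4.50437032e-04]
 [-2.24149239e-04 -1.06856090e-03 -9.99999404e-01]]
[580.2705582  345.68024083 313.31106454]
(array([599.4, 275.5]), array([29.7, 46.2]), 14.4, 3054)
```

View pics/w2.png

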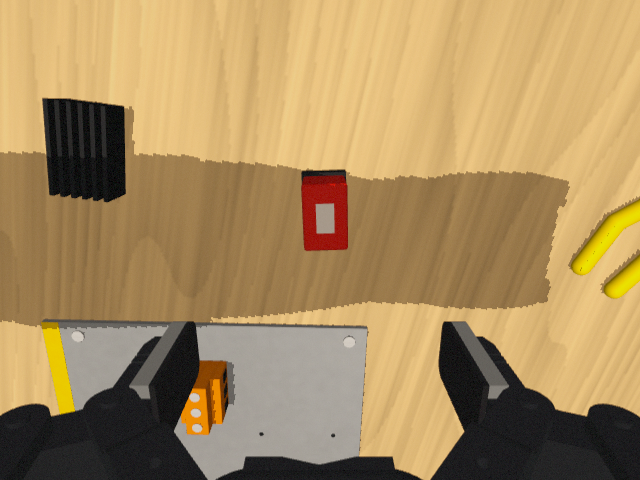

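The image shows the relay at (325,213), centred between the pads, and the heat sink at (85,150), whole.

Run:
```python
from h import *
s=read_state();print(s["eef_pos"],s["qvel"].round(3))
im=dict(np.load("w2.npz"));P=world(im);M=(abs(P[...,2]-24)<9);M[220:]=0;M[:,150:]=0
Q=P[M&(P[...,2]>26)];r=cv2.minAreaRect(Q[:,:2].astype(np.float32));print(r,len(Q))
```

```text
[597.43038117 265.43950675 171.75326315] [-0.012 -0.018  0.004 -0.001 -0.     0.   ]
((428.540771484375, 278.72100830078125), (41.76932144165039, 64.17202758789062), 5.276571750640869) 3580
```

```bash
python3 -m creep '[0.002,0.010,-0.04,0.034,0.002,0.010,-0.08,0.034,0.002,0.010,-0.12,0.034,0.002,0.010,-0.15,0.034,0.002,0.010,-0.159,0.034,0.002,0.010,-0.159,0.034,0.002,0.010,-0.159,0.034]' 0.06 && python3 -m creep '[0,0,0,0,0,0,0,0,0,0,0,0,0,0,0,0,0,0,0,0,0,0,0,0]' 0.02 40
```

```text
time_s: 3.1
eef_pos: [600.9, 275.9, 14.8]
tool_rot: [[-0.249, 0.969, 0.003], [0.969, 0.249, 0.001], [-0.0, 0.003, -1.0]]
force: [-0.1, -0.1, 0.6]
grip_width: 60.1
gripper_force: 0.0
time_s: 3.7
eef_pos: [600.6, 276.3, 14.1]
tool_rot: [[-0.249, 0.968, 0.003], [0.968, 0.249, 0.0], [-0.0, 0.003, -1.0]]
force: [-0.5, -0.3, 6.8]
grip_width: 29.4
gripper_force: 40.5
```

```bash
python3 -m creep '[0,0,0.04,0,0,0,0.08,0,0,0,0.12,0,0,-0.05,0.15,0,-0.01,-0.1,0.15,-0.055,-0.02,-0.14,0.15,-0.055,-0.02,-0.14,0.15,-0.055,-0.02,-0.14,0.15,-0.055]'
python3 - <<'E'
from h import *
s=read_state();print(s["eef_pos"],s["qvel"].round(3),s["gripper_force"])
im=get_image("wrist");np.savez("w3.npz",**im);cv2.imwrite("pics/w3.png",im["frame"][...,::-1]);print(im["eye"],read_state()["eef_pos"])
E
```

```text
time_s: 4.5
eef_pos: [579.4, 135.1, 162.8]
tool_rot: [[-0.194, 0.981, 0.001], [0.981, 0.194, 0.0], [0.0, 0.001, -1.0]]
force: [-0.1, 0.6, -0.3]
grip_width: 29.6
gripper_force: 40.1
[579.42986517 135.12978749 162.76109811] [ 0.038  0.025  0.021 -0.004  0.004  0.007] 40.12064516544342
[564.37803002 215.24106803 305.31614622] [579.518949   136.05525447 162.61277493]
```

View pics/w3.png

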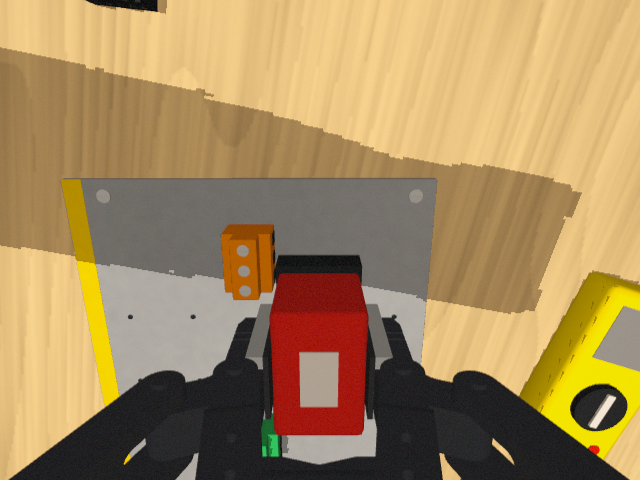

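The image shows the relay held straight at (320,355), the orange block at (245,262), and the plate's rear corner at (436,179).

Run:
```python
from h import *
im=dict(np.load("w3.npz"));P=world(im);z=P[...,2];f=im["frame"].astype(int)
M=abs(z-44)<5;M[:215]=0;M[305:]=0;M[:,:210]=0;M[:,285:]=0;print("orange",rect(im,M,44))
R=(f[...,0]>90)&(f[...,1]<60)&(abs(z-194)<9);R|=(z>185)&(z<203)&(np.indices(z.shape)[1]>272)&(np.indices(z.shape)[1]<366)&(np.indices(z.shape)[0]<436)
h=np.median(z[R]);print(h,"relay",rect(im,R,h))
hsv=cv2.cvtColor(im["frame"],cv2.COLOR_RGB2HSV)
# rear edge and left edge of the plate
G=((hsv[...,1]<60)&(z<12)&(z>-8)).astype(np.uint8);G[:170]=0
cs,_=cv2.findContours(G,0,1);c=max(cs,key=cv2.contourArea)[:,0]
t=c[(c[:,1]<190)&(c[:,0]>110)&(c[:,0]<420)];w=ray(im,t,6)
v=cv2.fitLine(w.astype(np.float32),cv2.DIST_HUBER,0,.01,.01).ravel();print("left edge",v,np.degrees(np.arctan2(v[1],v[0])))
```

```text
orange (array([536.3, 101.3]), array([18.6, 45.3]), 11.2, 1722)
193.51950995882964 relay (array([579.9, 137. ]), array([29.7, 49.2]), 11.2, 12534)
left edge [9.8095596e-01 1.9423026e-01 5.2903412e+02 1.5408524e+02] 11.199761
```

```bash
python3 -m creep '[-0.01,-0.045,0,0,-0.02,-0.085,-0.03,0,-0.027,-0.118,-0.06,0,-0.027,-0.118,-0.08,0,-0.027,-0.118,-0.1,0,-0.027,-0.118,-0.1,0,-0.027,-0.118,-0.1,0]';python3 -m creep '[0,0,0,0,0,0,0,0]'
```

```text
time_s: 5.25
eef_pos: [552.5, 19.0, 62.5]
tool_rot: [[-0.197, 0.98, -0.0], [0.98, 0.197, 0.0], [0.0, -0.0, -1.0]]
force: [0.4, -0.3, 0.4]
grip_width: 29.2
gripper_force: 40.2
time_s: 5.45
eef_pos: [553.3, 18.3, 63.5]
tool_rot: [[-0.197, 0.98, 0.002], [0.98, 0.197, -0.0], [-0.001, 0.002, -1.0]]
force: [-0.2, -0.3, -1.3]
grip_width: 29.3
gripper_force: 40.2
```

```bash
python3 -m creep '[0,0,-0.02,0,0,0,-0.035,0,0,0,-0.04,0,0,0,-0.042,0,0,0,-0.042,0]'
```

```text
time_s: 5.95
eef_pos: [552.4, 18.1, 20.5]
tool_rot: [[-0.196, 0.981, 0.0], [0.981, 0.196, -0.0], [-0.0, 0.0, -1.0]]
force: [-0.9, -0.6, -1.2]
grip_width: 29.7
gripper_force: 40.2
```

```bash
python3 -m creep '[0,0,-0.001,0,0,0,-0.001,0]'; python3 -m creep '[0,0,0,0,0,0,0,0,0,0,0,0,0,0,0.03,0,0,0,0.08,0,0,-0.01,0.13,0,0,-0.01,0.13,0,0,-0.01,0.13,0]' 0.055
python3 - <<'E'
from h import *
print(read_state()["eef_pos"])
im=get_image("wrist");np.savez("w4.npz",**im);cv2.imwrite("pics/w4.png",im["frame"][...,::-1])
E
```

```text
time_s: 6.15
eef_pos: [552.8, 17.9, 20.1]
tool_rot: [[-0.196, 0.981, 0.001], [0.981, 0.196, -0.0], [-0.0, 0.001, -1.0]]
force: [-2.8, 0.2, 5.3]
grip_width: 29.7
gripper_force: 40.9
time_s: 6.95
eef_pos: [553.4, 7.6, 150.8]
tool_rot: [[-0.195, 0.981, 0.003], [0.981, 0.195, -0.001], [-0.001, 0.003, -1.0]]
force: [0.0, 0.1, 0.1]
grip_width: 55.2
gripper_force: 0.0
[553.39080766   7.55782631 150.80114605]
```

View pics/w4.png

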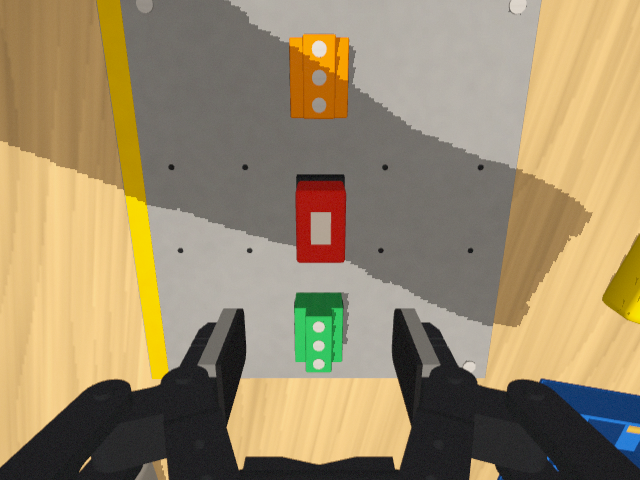

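The relay at (320,222) stands midway between orange (319,77) and green (319,330). I'll measure the offsets.

Run:
```python
from h import *
im=dict(np.load("w4.npz"));P=world(im);z=P[...,2]
B={}
for k,(r0,r1,h) in dict(orange=(25,125,44),relay=(165,270,51),green=(285,385,44)).items():
    M=abs(z-h)<4;M[:r0]=0;M[r1:]=0;M[:,:280]=0;M[:,360:]=0;r=rect(im,M,h);B[k]=r;print(k,r)
a=np.radians(11.2);R=np.array([[np.cos(a),np.sin(a)],[-np.sin(a),np.cos(a)]])
print(R@(B["relay"][0]-(B["orange"][0]+B["green"][0])/2), B["orange"][0]-B["green"][0])
o=(B["orange"][0]+B["green"][0])/2+R.T@[0,85];g=(B["orange"][0]+B["green"][0])/2-R.T@[0,85]
print("supply",o+R.T@[82,0],"cap",g-R.T@[74.5,0])
```

```text
orange (array([536.2,  99.6]), array([17.6, 43.4]), 10.7, 2743)
relay (array([553.4,  17.5]), array([29.7, 45.6]), 11.3, 3641)
green (array([568.6, -65.4]), array([17.5, 45.3]), 11.8, 1533)
[1.0586489  0.19814771] [-32.4 165. ]
supply [616.32840288 116.408405  ] cap [495.82876078 -80.75164737]
```

```bash
python3 -m creep '[-0.111,-0.284,0.03,0.14,-0.111,-0.284,0.03,0.14,-0.111,-0.284,0.03,0.14,-0.111,-0.284,0.03,0.14,-0.111,-0.284,0.03,0.14,-0.111,-0.284,0.03,0.14,-0.111,-0.284,0.03,0.14,-0.111,-0.284,0.03,0.14]' 0.0854; python3 -m creep '[0,0,0,0,0,0,0,0]'
python3 - <<'E'
from h import *
im=get_image("wrist");np.savez("w5.npz",**im);cv2.imwrite("pics/w5.png",im["frame"][...,::-1])
print(read_state()["eef_pos"])
P=world(im);z=P[...,2];M=abs(z-32)<4;M[330:]=0;print(rect(im,M,32))
E
```

```text
time_s: 7.8
eef_pos: [440.2, -276.7, 177.5]
tool_rot: [[-0.328, 0.945, -0.002], [0.945, 0.328, 0.002], [0.002, -0.001, -1.0]]
force: [-0.1, -0.4, -0.8]
grip_width: 85.3
gripper_force: 0.0
time_s: 8.0
eef_pos: [441.7, -274.4, 178.4]
tool_rot: [[-0.332, 0.943, -0.001], [0.943, 0.332, 0.001], [0.001, -0.0, -1.0]]
force: [0.0, 0.1, 0.4]
grip_width: 85.6
gripper_force: 0.0
[ 441.76689491 -274.44253069  178.61051247]
(array([ 440.8, -279.2]), array([49.6, 79. ]), 19.3, 7404)
```

View pics/w5.png

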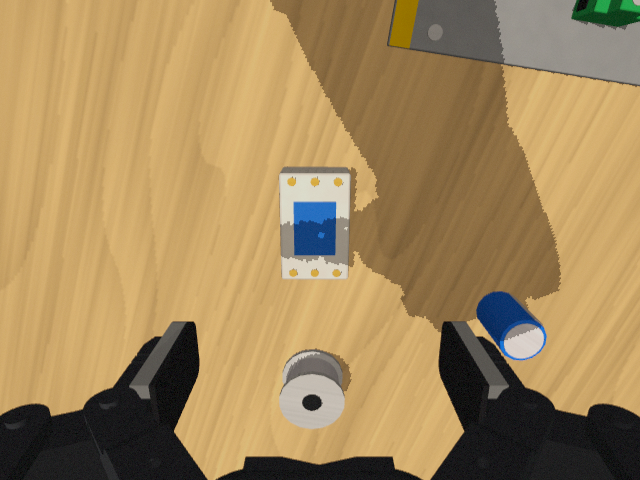

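The supply is at (315,225) between the pads, with the spool (312,388) and the blue cap (512,325) well clear.

```bash
python3 -m creep '[-0.001,-0.005,-0.04,0,-0.001,-0.005,-0.085,0,-0.001,-0.005,-0.13,0,-0.001,-0.005,-0.16,0,-0.001,-0.005,-0.173,0,-0.001,-0.005,-0.173,0,-0.001,-0.005,-0.173,0]' 0.08 && python3 -m creep '[0,0,0,0,0,0,0,0,0,0,0,0,0,0,0,0,0,0,0,0]' 0.035 60
```

```text
time_s: 8.75
eef_pos: [441.2, -281.3, 7.7]
tool_rot: [[-0.331, 0.943, 0.001], [0.943, 0.331, -0.001], [-0.002, 0.001, -1.0]]
force: [0.0, 0.7, 0.4]
grip_width: 80.3
gripper_force: 0.0
time_s: 9.25
eef_pos: [441.3, -282.0, 8.0]
tool_rot: [[-0.331, 0.944, 0.002], [0.944, 0.331, -0.002], [-0.003, 0.001, -1.0]]
force: [-0.1, 0.2, 5.9]
grip_width: 48.4
gripper_force: 63.3
```

```bash
python3 -m creep '[0,0,0.03,0,0,0,0.07,0,0,0,0.11,0,0.02,0.03,0.15,-0.03,0.04,0.07,0.16,-0.06,0.06,0.12,0.16,-0.1,0.08,0.165,0.16,-0.141,0.1,0.21,0.16,-0.141]'; python3 -m creep '[0.075,0.187,0,0,0.075,0.187,0,0,0.075,0.187,0,0,0.075,0.187,0,0,0.075,0.187,0,0,0.075,0.187,0,0,0.075,0.187,0,0,0.075,0.187,0,0]'
python3 - <<'E'
from h import *
im=get_image("wrist");np.savez("w6.npz",**im);cv2.imwrite("pics/w6.png",im["frame"][...,::-1])
print(read_state()["eef_pos"])
E
```

```text
time_s: 10.05
eef_pos: [540.1, -71.4, 167.0]
tool_rot: [[-0.193, 0.981, 0.001], [0.981, 0.193, -0.001], [-0.001, 0.001, -1.0]]
force: [0.7, -0.8, -2.3]
grip_width: 48.7
gripper_force: 63.2
time_s: 10.85
eef_pos: [614.3, 112.6, 166.5]
tool_rot: [[-0.193, 0.981, 0.0], [0.981, 0.193, -0.0], [-0.0, 0.0, -1.0]]
force: [0.3, 0.3, -2.3]
grip_width: 48.7
gripper_force: 63.5
[614.30208009 112.54981504 166.48567655]
```

View pics/w6.png

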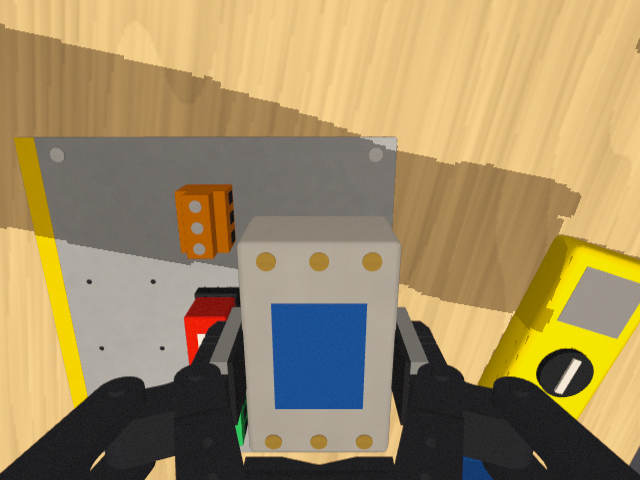

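The supply is held straight. Its blue rectangle is at (319,356), the orange block is visible at (205,222), and the far end of the box at row 240 is clear of the block.

Run:
```python
from h import *
im=dict(np.load("w6.npz"));P=world(im);z=P[...,2];f=im["frame"].astype(int)
M=abs(z-44)<4;M[:180]=0;M[265:]=0;M[:,:170]=0;M[:,240:]=0;print("orange",rect(im,M,44))
B=(f[...,2]>f[...,0]+40);B[:290]=0;B[420:]=0;B[:,:250]=0;B[:,390:]=0
h=np.median(z[B]);print(h,"blue",rect(im,B,h))
T=abs(z-h)<3;T[:235]=0;T[455:]=0;T[:,:235]=0;T[:,402:]=0;r=rect(im,T,h);print("top",r)
print(read_state()["eef_pos"])
```

```text
orange (array([536.9, 100.6]), array([19.2, 44.4]), 11.1, 1850)
190.56451399524474 blue (array([614.7, 114.3]), array([30. , 39.4]), 11.2, 9656)
top (array([614.3, 115.8]), array([53.1, 79.6]), 11.2, 32422)
[614.30208009 112.54981504 166.48567655]
```

```bash
python3 -m creep '[0.002,0.002,-0.03,0,0.002,0.002,-0.07,0,0.002,0.002,-0.105,0,0.002,0.002,-0.13,0,0.002,0.002,-0.14,0,0.002,0.002,-0.148,0,0.002,0.002,-0.148,0,0.002,0.002,-0.148,0]';python3 -m creep '[0,0,0,0,0,0,0,0]'
```

```text
time_s: 11.7
eef_pos: [617.4, 115.7, 19.7]
tool_rot: [[-0.195, 0.981, 0.002], [0.981, 0.195, -0.0], [-0.0, 0.002, -1.0]]
force: [-0.4, 0.6, -1.6]
grip_width: 48.7
gripper_force: 63.4
time_s: 11.9
eef_pos: [617.1, 115.9, 19.3]
tool_rot: [[-0.195, 0.981, 0.002], [0.981, 0.195, -0.0], [-0.0, 0.002, -1.0]]
force: [-0.5, 0.6, -1.7]
grip_width: 48.9
gripper_force: 63.4
```

```bash
python3 -m creep '[-0.0005,-0.0015,-0.003,0,-0.0005,-0.0015,-0.005,0,-0.0005,-0.0015,-0.005,0,-0.0005,-0.0015,-0.005,0]'
```

```text
time_s: 12.3
eef_pos: [616.2, 114.2, 14.0]
tool_rot: [[-0.195, 0.981, 0.001], [0.981, 0.195, -0.0], [-0.001, 0.001, -1.0]]
force: [-3.3, -0.8, 5.8]
grip_width: 49.0
gripper_force: 64.5
```

```bash
python3 -m creep '[0,0,0,0,0,0,0,0,0,0,0.001,0,0,0,0.03,0,0,0,0.08,0,0,0,0.13,0,0,0,0.16,0,0,0,0.16,0]' 0.064; python3 -m creep '[0,0,0,0,0,0,0,0]'
python3 - <<'E'
from h import *
im=get_image("wrist");np.savez("w7.npz",**im);cv2.imwrite("pics/w7.png",im["frame"][...,::-1])
print(read_state()["eef_pos"])
E
```

```text
time_s: 13.1
eef_pos: [618.6, 114.4, 179.2]
tool_rot: [[-0.195, 0.981, 0.009], [0.981, 0.195, -0.0], [-0.002, 0.008, -1.0]]
force: [-0.1, 0.7, 0.8]
grip_width: 64.2
gripper_force: 0.0
time_s: 13.3
eef_pos: [615.1, 114.4, 171.4]
tool_rot: [[-0.195, 0.981, -0.002], [0.981, 0.195, 0.0], [0.001, -0.002, -1.0]]
force: [0.4, 1.5, -0.8]
grip_width: 64.0
gripper_force: 0.0
[614.95374984 114.40103043 171.20148887]
```

View pics/w7.png

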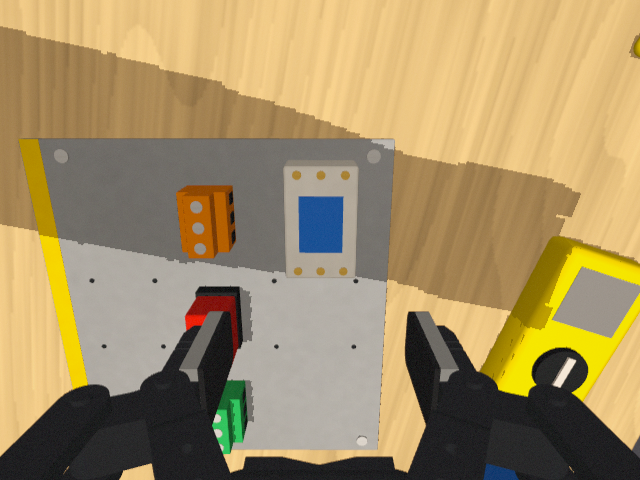

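The supply (320,222) stands square behind the orange block (205,221). I'll measure the offsets.

Run:
```python
from h import *
im=dict(np.load("w7.npz"));P=world(im);z=P[...,2]
M=abs(z-44)<3.5;M[:180]=0;M[265:]=0;M[:,:170]=0;M[:,240:]=0;o=rect(im,M,44);print("orange",o)
M=abs(z-38)<4;M[:155]=0;M[285:]=0;M[:,:275]=0;M[:,365:]=0;s=rect(im,M,38);print("supply",s)
a=np.radians(11.2);R=np.array([[np.cos(a),np.sin(a)],[-np.sin(a),np.cos(a)]])
print(R@(s[0]-o[0]))
```

```text
orange (array([536.6, 100.7]), array([18.8, 43.9]), 11.3, 1753)
supply (array([616.2, 116.8]), array([49.6, 79.3]), 11.1, 8222)
[81.21120342  0.33232364]
```

```bash
python3 -m creep '[-0.003,-0.414,0,0,-0.003,-0.414,0,0,-0.003,-0.414,0,0,-0.003,-0.414,0,0,-0.003,-0.414,0,0,-0.003,-0.414,0,0,-0.003,-0.414,0,0,-0.003,-0.414,0,0]' 0.07; python3 -m creep '[0,-0.018,0,0,0,-0.018,0,0,0,-0.018,0,0]'
python3 - <<'E'
from h import *
im=get_image("wrist");np.savez("w8.npz",**im);cv2.imwrite("pics/w8.png",im["frame"][...,::-1])
print(read_state()["eef_pos"])
P=world(im);z=P[...,2];M=abs(z-50)<4;M[330:]=0;print(rect(im,M,50))
E
```

```text
time_s: 14.15
eef_pos: [612.0, -287.2, 171.4]
tool_rot: [[-0.195, 0.981, -0.002], [0.981, 0.195, 0.001], [0.002, -0.001, -1.0]]
force: [0.8, 0.8, -0.8]
grip_width: 70.3
gripper_force: 0.0
time_s: 14.45
eef_pos: [612.4, -303.0, 171.6]
tool_rot: [[-0.194, 0.981, -0.002], [0.981, 0.194, 0.002], [0.002, -0.001, -1.0]]
force: [0.3, 1.0, 0.5]
grip_width: 70.1
gripper_force: 0.0
[ 612.68765199 -302.39014834  172.10915996]
(array([ 612.6, -304.1]), array([34.3, 34.4]), 11.3, 2085)
```

View pics/w8.png

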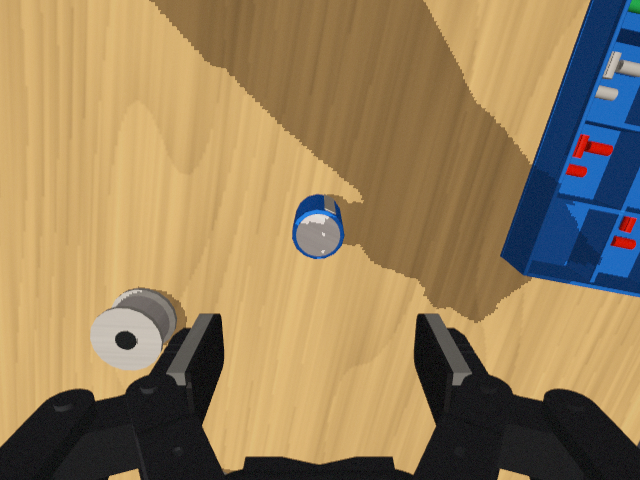

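The blue cap (318,233) is centred between the pads, and the spool (128,335) is clear.

```bash
python3 -m creep '[0,-0.001,-0.04,0,0,-0.001,-0.085,0,0,-0.001,-0.12,0,0,-0.001,-0.145,0,0,-0.001,-0.156,0,0,-0.001,-0.156,0,0,-0.001,-0.156,0]' 0.06 && python3 -m creep '[0,0,0,0,0,0,0,0,0,0,0,0,0,0,0,0]' 0.025 40 && python3 -m creep '[0,0,0,0,0,0,0,0,0,0,0.03,0,0,0,0.07,0,0,0,0.11,0,-0.01,0.03,0.14,0,-0.03,0.07,0.15,0,-0.05,0.11,0.15,0]'
```

```text
time_s: 15.2
eef_pos: [613.8, -304.4, 18.8]
tool_rot: [[-0.196, 0.981, 0.002], [0.981, 0.196, -0.001], [-0.001, 0.001, -1.0]]
force: [-1.2, -0.7, 0.5]
grip_width: 59.8
gripper_force: 0.0
time_s: 15.6
eef_pos: [614.1, -305.3, 19.2]
tool_rot: [[-0.195, 0.981, 0.003], [0.981, 0.195, -0.002], [-0.002, 0.002, -1.0]]
force: [-0.4, 1.2, 7.2]
grip_width: 34.1
gripper_force: 39.8
time_s: 16.4
eef_pos: [563.6, -194.5, 170.2]
tool_rot: [[-0.194, 0.981, 0.004], [0.981, 0.194, -0.002], [-0.003, 0.004, -1.0]]
force: [1.0, 0.2, -0.1]
grip_width: 34.1
gripper_force: 40.0
```

```bash
python3 -m creep '[-0.0675,0.114,0,0,-0.0675,0.114,0,0,-0.0675,0.114,0,0,-0.0675,0.114,-0.03,0,-0.0675,0.114,-0.06,0,-0.0675,0.114,-0.06,0,-0.0675,0.114,-0.06,0]'; python3 -m creep '[0,0,0,0]'
python3 - <<'E'
from h import *
im=get_image("wrist");np.savez("w9.npz",**im);cv2.imwrite("pics/w9.png",im["frame"][...,::-1])
print(read_state()["eef_pos"])
E
```

```text
time_s: 17.1
eef_pos: [495.4, -80.7, 107.9]
tool_rot: [[-0.195, 0.981, -0.0], [0.981, 0.195, 0.0], [0.0, -0.0, -1.0]]
force: [0.7, -0.6, 0.8]
grip_width: 34.2
gripper_force: 40.1
time_s: 17.2
eef_pos: [496.4, -81.2, 109.1]
tool_rot: [[-0.194, 0.981, 0.002], [0.981, 0.194, -0.001], [-0.001, 0.002, -1.0]]
force: [0.5, -0.6, -0.5]
grip_width: 33.8
gripper_force: 40.1
[496.511264   -81.26028354 109.09263532]
```

View pics/w9.png

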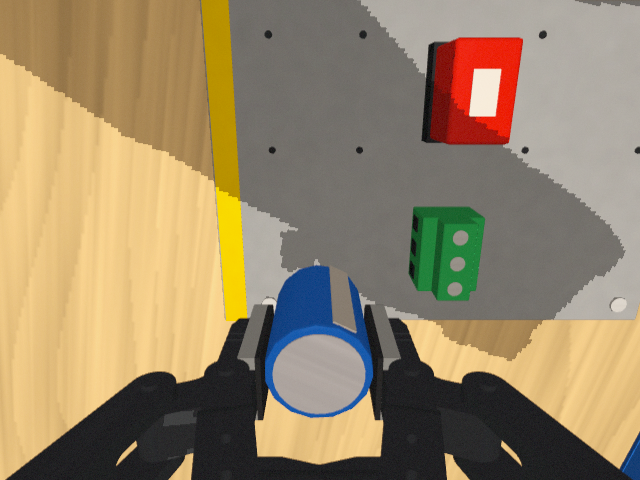

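The cap is held upright with its top at (320,372). The green block (447,253) and the relay are visible.

Run:
```python
from h import *
im=dict(np.load("w9.npz"));P=world(im);z=P[...,2]
M=abs(z-44)<3.5;M[:200]=0;M[305:]=0;M[:,:405]=0;M[:,490:]=0;g=rect(im,M,44);print("green",g)
M=(z>130)&(z<150);M[:325]=0;M[420:]=0;M[:,:262]=0;M[:,375:]=0
h=np.median(z[370:375,300:340]);M&=abs(z-h)<3;c=rect(im,M,h);print(h,"cap",c)
a=np.radians(11.2);R=np.array([[np.cos(a),np.sin(a)],[-np.sin(a),np.cos(a)]])
d=R@(c[0]-g[0]);print(d,"shift",R.T@(np.array([-74.5,0])-d))
```

```text
green (array([567.9, -66.1]), array([18.9, 44.1]), 11.2, 2747)
140.3667764795763 cap (array([496.9, -79.8]), array([33.6, 34.9]), -78.8, 8439)
[-72.30882664   0.35155331] shift [-2.08115907 -0.77045917]
```

```bash
python3 -m creep '[-0.0015,-0.0005,-0.03,0,-0.0015,-0.0005,-0.06,0,-0.0015,-0.0005,-0.074,0,-0.0015,-0.0005,-0.079,0,-0.0015,-0.0005,-0.079,0,-0.0015,-0.0005,-0.079,0]';python3 -m creep '[0,0,0,0]'
```

```text
time_s: 17.85
eef_pos: [494.9, -81.5, 29.7]
tool_rot: [[-0.195, 0.981, 0.002], [0.981, 0.195, -0.001], [-0.001, 0.002, -1.0]]
force: [-0.4, -0.3, -1.0]
grip_width: 34.0
gripper_force: 40.1
time_s: 17.95
eef_pos: [494.9, -81.5, 29.6]
tool_rot: [[-0.195, 0.981, 0.002], [0.981, 0.195, -0.001], [-0.001, 0.002, -1.0]]
force: [-0.0, -0.0, -0.8]
grip_width: 33.8
gripper_force: 40.1
```

```bash
python3 -m creep '[0,0,-0.002,0,0,0,-0.004,0,0,0,-0.0045,0,0,0,-0.005,0,0,0,-0.005,0]'; python3 -m creep '[0,0,0,0,0,0,0,0,0,0,0,0,0,0,0.03,0,0,0,0.08,0,0,0,0.13,0,0,0,0.14,0,0,0,0.14,0]' 0.05;python3 -m creep '[0,0,0,0]'
python3 - <<'E'
from h import *
im=get_image("wrist");np.savez("w10.npz",**im);cv2.imwrite("pics/w10.png",im["frame"][...,::-1])
print(read_state()["eef_pos"])
E
```

```text
time_s: 18.45
eef_pos: [494.5, -81.3, 25.1]
tool_rot: [[-0.195, 0.981, 0.001], [0.981, 0.195, -0.001], [-0.001, 0.001, -1.0]]
force: [-6.6, 2.5, 17.8]
grip_width: 33.8
gripper_force: 41.8
time_s: 19.25
eef_pos: [495.2, -81.7, 165.1]
tool_rot: [[-0.195, 0.981, 0.004], [0.981, 0.195, -0.002], [-0.002, 0.003, -1.0]]
force: [-0.2, 0.7, -0.5]
grip_width: 50.0
gripper_force: 0.0
time_s: 19.35
eef_pos: [493.5, -80.9, 161.6]
tool_rot: [[-0.195, 0.981, -0.001], [0.981, 0.195, 0.001], [0.001, -0.001, -1.0]]
force: [-1.0, -1.2, 0.2]
grip_width: 50.1
gripper_force: 0.0
[493.05563154 -80.7123427  161.00231837]
```

View pics/w10.png

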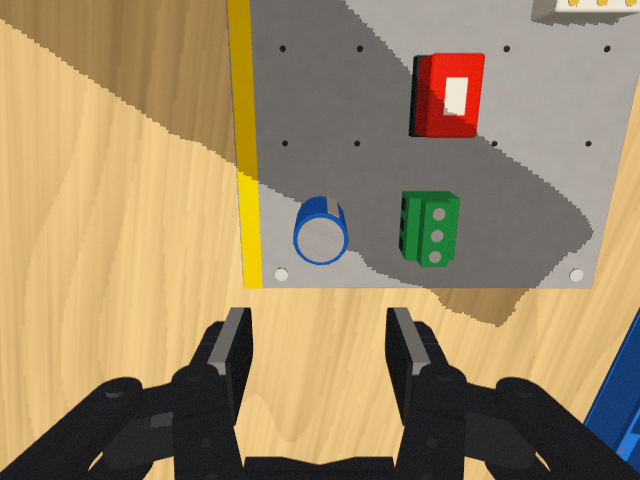

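The blue cap (320,235) stands upright in front of the green block (430,230). I'll measure the offsets.

Run:
```python
from h import *
im=dict(np.load("w10.npz"));P=world(im);z=P[...,2]
M=abs(z-44)<3.5;M[:185]=0;M[275:]=0;M[:,:395]=0;M[:,465:]=0;g=rect(im,M,44);print("green",g)
M=abs(z-56)<4;M[:190]=0;M[270:]=0;M[:,:285]=0;M[:,355:]=0;c=rect(im,M,56);print("cap",c)
M=abs(z-51)<4;M[:40]=0;M[145:]=0;M[:,:400]=0;M[:,495:]=0;r=rect(im,M,51);print("relay",r)
a=np.radians(11.2);R=np.array([[np.cos(a),np.sin(a)],[-np.sin(a),np.cos(a)]])
print(R@(c[0]-g[0]),R@(r[0]-g[0]))
```

```text
green (array([568.2, -66.5]), array([18.7, 44.1]), 11.2, 1873)
cap (array([495. , -79.8]), array([34.2, 34.5]), 11.3, 2347)
relay (array([552.6,  16.5]), array([30.4, 45.1]), 11.3, 4479)
[-74.38923424   1.17125094] [ 0.81855073 84.44933377]
```

```bash
python3 -m creep '[-0.065,0.36,0.01,-0.103,-0.065,0.36,0.01,-0.103,-0.065,0.36,0.01,-0.103,-0.065,0.36,0.01,-0.103,-0.065,0.36,0.01,-0.103,-0.065,0.36,0.01,-0.103,-0.065,0.36,0.01,-0.103,-0.065,0.36,0.01,-0.103]' 0.07; python3 -m creep '[0,0,0,0,0,0,0,0]'
python3 - <<'E'
from h import *
im=get_image("wrist");np.savez("w11.npz",**im);cv2.imwrite("pics/w11.png",im["frame"][...,::-1])
s=read_state();print(s["eef_pos"],s["tool_rot"][:,1])
P=world(im);z=P[...,2];M=(z>26)&(z<34);M[330:]=0;M[:,:200]=0;M[:,440:]=0
print(cv2.minAreaRect(P[M][:,:2].astype(np.float32)),M.sum())
E
```

```text
time_s: 20.2
eef_pos: [426.5, 282.3, 170.9]
tool_rot: [[-0.097, 0.995, -0.003], [0.995, 0.097, -0.0], [0.0, -0.003, -1.0]]
force: [1.1, -0.1, 0.0]
grip_width: 70.0
gripper_force: 0.0
time_s: 20.4
eef_pos: [428.1, 278.4, 171.4]
tool_rot: [[-0.094, 0.996, -0.002], [0.996, 0.094, -0.001], [-0.001, -0.003, -1.0]]
force: [0.5, -0.1, -0.2]
grip_width: 69.9
gripper_force: 0.0
[428.56388133 277.95959887 171.77874221] [ 0.99571637  0.09243984 -0.00194423]
((428.5860290527344, 278.8500061035156), (40.01884460449219, 64.5210952758789), 5.144401550292969) 2260
```

View pics/w11.png

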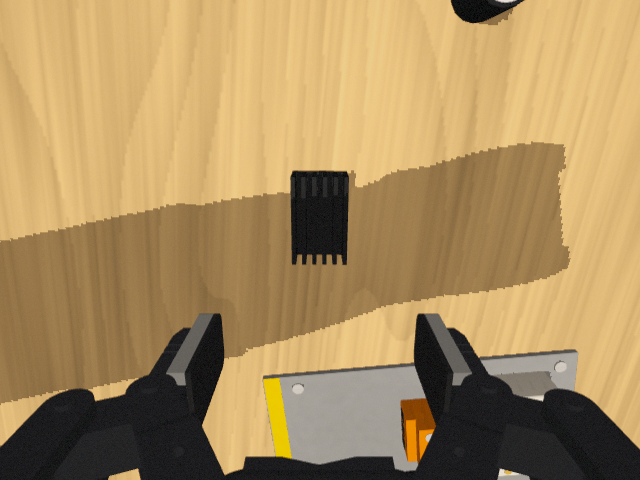

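The heat sink (320,217) is centred between the pads and aligned.

```bash
python3 -m creep '[0,0.001,-0.04,0,0,0.001,-0.085,0,0,0.001,-0.13,0,0,0.001,-0.155,0,0,0.001,-0.166,0,0,0.001,-0.166,0,0,0.001,-0.166,0]' 0.06 && python3 -m creep '[0,0,0,0,0,0,0,0,0,0,0,0,0,0,0,0]' 0.03 40
```

```text
time_s: 21.15
eef_pos: [430.1, 279.7, 8.5]
tool_rot: [[-0.092, 0.996, 0.002], [0.996, 0.092, 0.0], [0.0, 0.002, -1.0]]
force: [0.5, -0.4, 0.5]
grip_width: 60.1
gripper_force: 0.0
time_s: 21.55
eef_pos: [430.4, 280.3, 9.1]
tool_rot: [[-0.093, 0.996, 0.003], [0.996, 0.093, 0.001], [0.0, 0.003, -1.0]]
force: [-0.7, -1.1, 6.8]
grip_width: 39.2
gripper_force: 41.5
```

```bash
python3 -m creep '[0,0,0.03,0,0,0,0.07,0,0,0,0.11,0,0.03,-0.025,0.14,0.03,0.065,-0.055,0.15,0.06,0.1,-0.09,0.15,0.105,0.135,-0.12,0.15,0.105,0.165,-0.145,0.15,0.105]';python3 -m creep '[0.021,-0.018,-0.01,0,0.021,-0.018,-0.01,0,0.021,-0.018,-0.01,0,0.021,-0.018,-0.01,0,0.021,-0.018,-0.01,0]'
python3 - <<'E'
from h import *
im=get_image("wrist");np.savez("w12.npz",**im);cv2.imwrite("pics/w12.png",im["frame"][...,::-1])
s=read_state();print(s["eef_pos"],s["tool_rot"][:,1])
E
```

```text
time_s: 22.35
eef_pos: [595.8, 133.0, 157.9]
tool_rot: [[-0.196, 0.981, 0.002], [0.981, 0.196, -0.0], [-0.0, 0.002, -1.0]]
force: [-0.5, 0.6, -1.2]
grip_width: 38.8
gripper_force: 41.2
time_s: 22.85
eef_pos: [614.6, 117.8, 147.8]
tool_rot: [[-0.198, 0.98, 0.001], [0.98, 0.198, 0.0], [-0.0, 0.001, -1.0]]
force: [-0.6, 0.3, -1.3]
grip_width: 39.2
gripper_force: 41.2
[614.67206892 117.73555178 147.82904196] [9.80229437e-01 1.97862164e-01 9.02902016e-04]
```

View pics/w12.png

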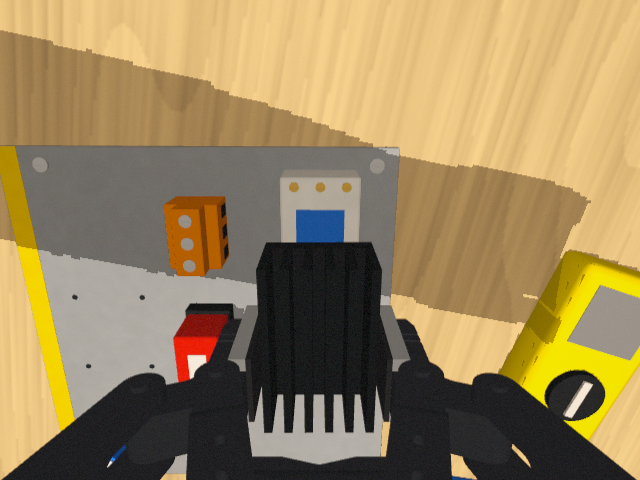

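The heat sink (315,335) is held level and square, and the supply (320,205) is visible beneath and beyond it.

Run:
```python
from h import *
im=dict(np.load("w12.npz"));P=world(im);z=P[...,2]
a=np.radians(11.2);R=np.array([[np.cos(a),np.sin(a)],[-np.sin(a),np.cos(a)]])
box=np.zeros(z.shape,bool);box[240:436,245:395]=1
h=np.percentile(z[box&(z<185)],90);print("top",h)
M=box&(z>162)&(z<175);M=cv2.morphologyEx(M.astype(np.uint8),cv2.MORPH_OPEN,np.ones((2,2)))>0
q=P[M][:,:2]@R.T;lo,hi=np.percentile(q,[.3,99.7],axis=0);print("hs ext",hi-lo,"c",R.T@((lo+hi)/2))
S=abs(z-38)<4;S[:165]=0;S[240:]=0;S[:,:270]=0;S[:,370:]=0
q=P[S][:,:2]@R.T;lo,hi=np.percentile(q,[.3,99.7],axis=0);print("supply ext",hi-lo,"c",R.T@[(lo[0]+hi[0])/2,hi[1]-40])
```

```text
top 167.25566229751283
hs ext [ 71.60071759 214.50319472] c [640.90802855  45.81505987]
supply ext [49.62928184 39.52354944] c [616.36168943 116.19404794]
```

Run:
```python
from h import *
im=dict(np.load("w12.npz"));P=world(im);z=P[...,2]
a=np.radians(11.2);R=np.array([[np.cos(a),np.sin(a)],[-np.sin(a),np.cos(a)]])
dark=(im["frame"].max(-1)<45);B=dark&(abs(z-166)<5);B[:238]=0;B[436:]=0;B[:,:240]=0;B[:,400:]=0
n,l,s,c=cv2.connectedComponentsWithStats(B.astype(np.uint8));print(s[np.argsort(-s[:,4])[:5]])
Q=[]
for v in (260,300,340,380,410,425):
    u=np.where(B[v])[0];print(v,u.min(),u.max()) if len(u) else 0
for u in (270,290,315,340,365):
    v=np.where(B[:,u])[0];
    if len(v): print("col",u,v.min(),v.max(),(R@ray(im,[[u,v.min()],[u,v.max()]],167).T)[1])
print("pts",ray(im,[[320,243],[320,432]],167),"supply c",R@[616.3,116.5])
```

```text
[[     0      0    640    480 297094]
 [   364    263     20    169   1895]
 [   254    263     20    169   1863]
 [   344    263     15    169   1671]
 [   279    263     15    169   1652]]
300 258 379
340 258 378
380 261 376
410 264 373
425 264 373
col 270 333 431 [  4.18343512 -36.29985312]
col 290 287 431 [ 20.9694874  -36.26732404]
col 365 380 427 [-14.20712462 -34.34978536]
pts [[607.93651922 156.96748043]
 [622.40861905  85.85870147]] supply c [627.19096416  -5.42535506]
```

```bash
python3 -m creep '[0.0015,-0.001,-0.03,0,0.0015,-0.001,-0.06,0,0.0015,-0.001,-0.08,0,0.0015,-0.001,-0.09,0,0.0015,-0.001,-0.095,0,0.0015,-0.001,-0.095,0,0.0015,-0.001,-0.095,0]';python3 -m creep '[0,0,0,0,0,0,0,0]'
```

```text
time_s: 23.6
eef_pos: [617.2, 116.0, 53.5]
tool_rot: [[-0.197, 0.98, 0.002], [0.98, 0.197, -0.0], [-0.0, 0.002, -1.0]]
force: [-0.2, 0.1, -1.2]
grip_width: 39.2
gripper_force: 41.2
time_s: 23.8
eef_pos: [617.0, 115.9, 53.1]
tool_rot: [[-0.197, 0.98, 0.001], [0.98, 0.197, -0.0], [-0.0, 0.001, -1.0]]
force: [0.1, 1.1, -0.8]
grip_width: 39.0
gripper_force: 41.2
```

```bash
python3 -m creep '[-0.0005,0.0005,-0.003,0,-0.0005,0.0005,-0.005,0,-0.0005,0.0005,-0.006,0,-0.0005,0.0005,-0.006,0]'
```

```text
time_s: 24.2
eef_pos: [616.1, 116.5, 47.2]
tool_rot: [[-0.197, 0.98, 0.001], [0.98, 0.197, -0.0], [-0.0, 0.001, -1.0]]
force: [-3.7, -0.0, 8.3]
grip_width: 38.7
gripper_force: 42.4
```

```bash
python3 -m creep '[0,0,0,0,0,0,0,0,0,0,0,0,0,0,0.02,0,0,0,0.06,0,0,0,0.1,0,0,0,0.14,0,0,0,0.14,0]' 0.055; python3 -m creep '[0,0,0,0,0,0,0,0,0,0,0,0]'
python3 - <<'E'
from h import *
im=get_image("wrist");np.savez("w13.npz",**im);cv2.imwrite("pics/w13.png",im["frame"][...,::-1])
s=read_state();print(s["eef_pos"],s["force"])
E
```

```text
time_s: 25.0
eef_pos: [618.8, 116.4, 192.9]
tool_rot: [[-0.197, 0.98, 0.009], [0.98, 0.197, -0.0], [-0.002, 0.009, -1.0]]
force: [0.8, -0.0, 0.4]
grip_width: 54.8
gripper_force: 0.0
time_s: 25.3
eef_pos: [615.2, 116.4, 184.4]
tool_rot: [[-0.197, 0.98, -0.002], [0.98, 0.197, 0.0], [0.001, -0.002, -1.0]]
force: [-0.0, 0.2, -0.2]
grip_width: 55.3
gripper_force: 0.0
[615.20955057 116.37416806 184.52470967] [ 0.19757829  0.47577928 -0.6427407 ]
```

View pics/w13.png

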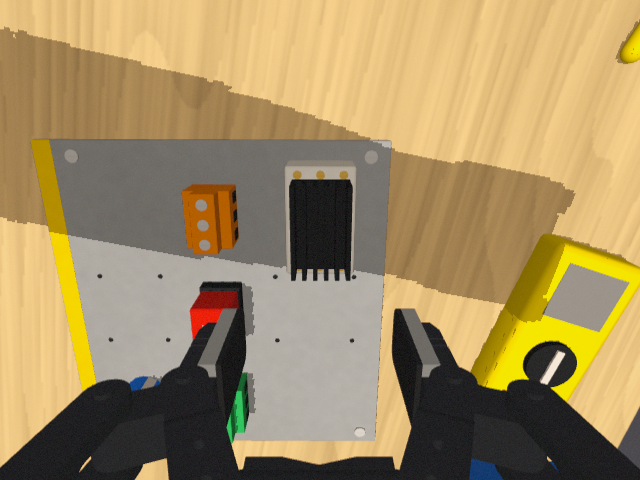

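The heat sink (320,228) sits fins up on the supply. Final numeric check before handing in.

Run:
```python
from h import *
im=dict(np.load("w13.npz"));P=world(im);z=P[...,2];f=im["frame"]
a=np.radians(11.2);R=np.array([[np.cos(a),np.sin(a)],[-np.sin(a),np.cos(a)]])
M=abs(z-44)<3.5;M[:180]=0;M[260:]=0;M[:,:178]=0;M[:,240:]=0;o=rect(im,M,44)
box=np.zeros(z.shape,bool);box[155:290,278:362]=1
D=box&(f.max(-1)<60)&(z>62)&(z<72)
r=cv2.minAreaRect(P[D][:,:2].astype(np.float32));print("hs",r,np.percentile(z[D],[5,95]))
W=box&(abs(z-38)<5)&(f.max(-1)>60)
q=P[W][:,:2]@R.T;lo,hi=np.percentile(q,[.3,99.7],axis=0);sc=[(lo[0]+hi[0])/2,hi[1]-40]
print("supply-orange",sc-R@o[0],hi-lo,"hs-supply",R@np.array(r[0])-sc)
```

```text
hs ((616.7645874023438, 115.74056243896484), (39.63890838623047, 63.83839416503906), 11.316640853881836) [64.5050746  66.96901843]
supply-orange [81.2331346  -0.08640634] [49.89958989 78.95408896] hs-supply [ 0.36497144 -0.53400199]
```

Everything is within about 1 mm, so I'm handing in.

```bash
python3 -c "
from cell import *
print(job_done())"
```

```text
the job is handed in; nothing more can be done
None
```

The job is handed in: the relay, supply, blue capacitor and heat sink are placed in that order, each within about 1 mm of its target by the wrist camera, finished at about 25 s of the 112 s allowed, and I did not touch the black capacitor or the spool.

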